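Seat the punch guide plate on the strap jig

TASK

The aluminium guide plate lies out of place on the strap-punching jig, its far side perched on the two locating pins. With the fingertips, nudge it sideways until both of its holes drop over the pins and it lies flat on the jig, then take the hand away. Push it only, never pick it up, and leave the edge slicker, the dye bottle and the tin where they stand.

Things in the scene. Friction and masses are not known exactly. Their poses are not given: they have to be found in the camera images.
- jig: Strap-punching jig fixed to the bench, turned up to 0.4 rad: wooden board 200 mm (x) by 300 mm (y), flat land tops 24 mm above the bench, parted by a channel 42 mm wide, 6 mm deep, along y through the middle. Origin: centre of the underside, at bench height. x points away from the robot, y left along the channel, z up. Two steel pins stand on the far land at x = +45, y = +65 and -65 mm.
- guide_plate: Loose flat aluminium plate 120 mm (x) by 200 mm (y) by 8 mm, 0.4 to 0.65 kg, a row of dark punch bushings along y through its middle, two holes at x = +45, y = +65 and -65 mm. Origin: centre of the underside. Seated, its axes are the jig's and its origin lies 24 mm above the jig's. It starts 11 to 20 mm too far in the jig's +x, up to 16 mm off in y, turned up to 0.09 rad.
- hole_left (a point): Centre of the guide plate's left (+y) through-hole, round, 12 mm wide, at the plate's underside. At the start the underside rests on the pin tips.
- hole_right (a point): Centre of the guide plate's right (-y) hole, at the plate's underside.
- near_edge (a point): Middle of the guide plate's near long edge (plate x = -60 mm), at the underside. At the start this edge lies on the near land and the far long edge is raised 12 to 16 mm. The plate slides under a push of 2 to 5 N.
- pin_left (a point): Foot of the left (+y) locating pin, on its axis at the level of the land (24 mm above the bench). Both pins are bullet-nosed steel, 10 mm tall above the land: 10 mm across for the lowest 4 mm, then tapering to 4 mm at the tip.
- pin_right (a point): Foot of the right (-y) locating pin, on its axis at the level of the land.
- slicker: Bystander: wooden edge slicker (a turned, grooved hand tool) standing upright, 36 mm across and 85 mm tall, on the bench to the left of the jig. Origin: centre of its underside.
- dye: Bystander: small dark dye bottle with a white cap, 38 mm across and 85 mm tall, on the bench to the right of the jig. Origin: centre of its underside.
- tin: Bystander: low steel tin of rivets, 64 mm across and 32 mm tall, on the bench to the right of the jig, nearer the robot than the dye bottle. Origin: centre of its underside.

How it is judged:
By the outcome, as a careful person would: the job done as asked, in the order asked, and still so for the second after the job is handed in, with the robot touching nothing.
It also fails if it takes over 54 s, if anything falls off the work surface, if the arm or the gripper's body presses on something with over 40 N, if the wrist force passes 120 N, or if a joint passes its speed limit or range.

ROBOT

A 6-joint arm with a two-finger parallel gripper is mounted at the origin on the work surface. World frame = base frame: x ahead of the robot, y to its left, z up, the work surface at z = 0. Lengths are in m, angles in degrees, forces in N, time in s.
With the tool pointing down it reaches from about 0.3 to 0.85 m from the base axis. Payload 4.2 kg.
Tool frame: the origin (TCP) lies midway between the tips of the shut fingers; the grasp point (between the pads) lies 19 mm behind it; z points along the fingers, y is the line along which they close (so a half turn about z gives the same grasp; the last joint's range is limited). The gripper opens to 91 mm and grips with 3 to 60 N. Pads are 32 mm wide; open, the fingers measure 118 mm over their backs; the gripper's body (76 mm by 178 mm) begins 60 mm behind the grasp point.
Start: joints at [68.812, 18.312, 89.639, -0, 72.044, -1.146], TCP at [0.197, 0.54, 0.175] pointing down, gripper open.
Joint ranges: [-177.97, 177.97], [-48.28, 115.42], [12.27, 149.76], [-77.06, 257.06], [2.81, 150.46], [-146.56, 146.56]. Speed limits (degrees/s): [147.25, 147.25, 180, 180, 180, 180].

INTERFACE

Orientations are given as a 3x3 rotation matrix whose columns are the frame's x, y, z axes.
In Python, from rig import observe, capture, camera_params, arm gives the robot as it stands.
- The arm moves only by the tool servo_tool, never from a script. Its argument "targets" is a list of rows, each an object of numbers: "wx", "wy", "wz": the turn, a rotation vector about the world's x, y, z in rad; "dx", "dy", "dz": the shift along the world's x, y, z in mm; "grip": the opening, from -1 (shut) to 1 (fully open). A call has 1 to 12 rows; each row shifts and turns the commanded pose from where the row before left it; what a row does not reach is not made up. A row lasts 1/12 s, in which the tool goes at most 41.7 mm and 7.16 degrees, less where a joint would pass 70% of its speed; a pose out of reach is approached as far as the arm can. A call is refused whole if a number of a shift passes 41.7 or a number of a turn 0.125, either way. A call with a gripper value outside its range is refused whole. The fingers move at their own pace and stop on an object; "force" is the grip in N (left out, the last holds). Time passes only in rows, so rows that do not move let the fingers close. It gives the time, the measured TCP pose, the force and the opening at its end, in the units of the state.
- observe(): the state, without advancing time (a new reading comes with each control period).
- capture(name): name is "scene" or "top"; returns (picture, depth): 384x512x3 uint8, red, green, blue; 384x512 float32, m along the optical axis (not along the pixel's ray), 0 where there is no reading.
- camera_params(name): a dict with "intrinsics" (3x3 intrinsics, pixels), "R" (3x3) and "t" (3): a world point X has camera coordinates R X + t. Camera axes: x right, y down, z forward; pixel columns grow to the right and rows downward; lengths in m; the calibration is good to about 2 mm. A picture is of the moment at which its call begins. camera_params takes no time and is no camera call.
- arm.close_job(): hands the job in, once; it reports no verdict.
The state is a dict: "clock": time; "joint_positions": joint angles; "dq": joint speeds; "joint_efforts": joint torques, N m; "tcp_pos": TCP position; "orientation": TCP orientation; "force": force on the tool from outside, world axes, zero at the start; "torque": the same for the moment, N m; "finger_gap": finger opening in m.
Only numpy, scipy, OpenCV 4.12 (cv2) and the standard library are available. Lean on these libraries where they do the work, as an engineer would, in place of code of your own. Each camera call takes 0.05 s, during which the arm holds its last target. There are 200 camera calls.

## Working session

There is one attempt and no reset: what is moved stays moved. The work goes in short steps, Python scripts to look and compute and a tool call to move; the robot and the scene stay as the last step left them, time stands still between calls to the robot, and variables do not carry over. Pictures are saved under pics/ and viewed, on a budget of 10 in all, crops included, one or two more only if the job needs it, and the job is handed in when it is done.

Besides the shell and the picture viewer there is one more tool, called in YAML: its name, and indented under it one key for each argument. servo_tool: Moves the arm, as the interface text tells. Its arguments: {"type":"object","properties":{"targets":{"type":"array"},"force":{"type":"number"}},"required":["targets"]}

```bash
mkdir -p pics; cat > look.py <<'E'
from rig import observe,capture,camera_params
import cv2,numpy as np,sys
def snap(tag):
    for n in("top","scene"):
        p,d=capture(n); cv2.imwrite(f"pics/{tag}_{n}.png",p[:,:,::-1]); np.save(f"pics/{tag}_{n}.npy",d)
def ray(n,uv,z):
    c=camera_params(n);K=np.array(c["intrinsics"]);R=np.array(c["R"]);t=np.array(c["t"])
    o=-R.T@t; v=R.T@np.linalg.inv(K)@np.array([uv[0],uv[1],1.]); return o+v*(z-o[2])/v[2]
def proj(n,X):
    c=camera_params(n);q=np.array(c["intrinsics"])@(np.array(c["R"])@np.array(X)+np.array(c["t"]));return q[:2]/q[2]
def cloud(n,d):
    c=camera_params(n);K=np.array(c["intrinsics"]);R=np.array(c["R"]);t=np.array(c["t"])
    v,u=np.mgrid[:d.shape[0],:d.shape[1]]
    P=np.stack([(u-K[0,2])/K[0,0]*d,(v-K[1,2])/K[1,1]*d,d],-1)
    return (P-t)@R
E
python3 - <<'E'
from look import *
snap("a"); print(observe()["clock"])
for n in("top","scene"):
    c=camera_params(n);print(n,np.round(c["intrinsics"],1).tolist(),np.round(-np.array(c["R"]).T@c["t"],3),np.round(c["R"],2).tolist())
a=cv2.imread("pics/a_top.png");cv2.imwrite("pics/a_both.png",cv2.resize(a,(800,600),interpolation=cv2.INTER_CUBIC))
E
```

```text
0.1
top [[462.6, 0.0, 253.4], [0.0, 462.6, 191.4], [0.0, 0.0, 1.0]] [0.503 0.057 1.242] [[0.01, -1.0, 0.01], [-1.0, -0.01, -0.05], [0.05, -0.01, -1.0]]
scene [[348.6, 0.0, 259.9], [0.0, 348.6, 189.5], [0.0, 0.0, 1.0]] [ 1.002 -0.087  0.677] [[0.35, 0.94, -0.01], [0.76, -0.29, -0.58], [-0.55, 0.2, -0.81]]
```

View pics/a_both.png

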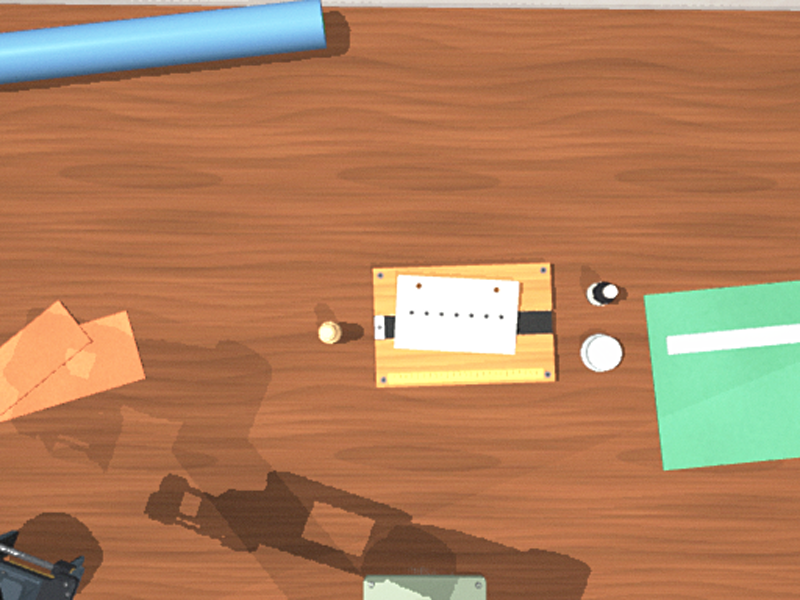

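View pics/a_scene.png

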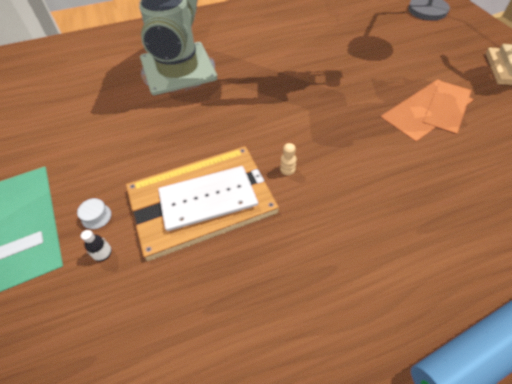

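The top view shows the jig (800-px picture, corners about (374,267), (551,263), (555,381), (377,387)), with the plate on it at about (394–520, 275–355). Its holes are at (419,286) and (497,290). The slicker is at (330,332), the dye at (603,293) and the tin at (601,352). The scene view agrees, with the jig at about (128–277, 150–260).

```bash
cat > meas.py <<'E'
from look import *
def order(b):  # four xy -> centre, yaw of y axis
    return b
def rect(mask):
    cs,_=cv2.findContours(mask,cv2.RETR_EXTERNAL,cv2.CHAIN_APPROX_NONE); c=max(cs,key=cv2.contourArea); return c
def frame(c3):  # contour world xy -> centre, size, yaw
    r=cv2.minAreaRect((c3[:,:2]*1000).astype(np.float32)); (cx,cy),(w,h),a=r
    if w>h: w,h,a=h,w,a+90   # w along x
    a=(a+90)%180-90
    return np.array([cx,cy]),(w,h),a
def measure(tag,tilt=0.0):
    im=cv2.imread(f"pics/{tag}_top.png"); S=4
    roi=im[155:265,225:375]; big=cv2.resize(roi,None,fx=S,fy=S,interpolation=cv2.INTER_CUBIC)
    hsv=cv2.cvtColor(big,cv2.COLOR_BGR2HSV); H,Sa,V=cv2.split(hsv)
    px=lambda p:(np.asarray(p,float).reshape(-1,2)+.5)/S-.5+[225,155]
    white=((Sa<60)&(V>170)).astype(np.uint8)*255
    white=cv2.morphologyEx(white,cv2.MORPH_OPEN,np.ones((13,13)))
    jig=(((V>150)&(big[:,:,1]>115))|(V<60)).astype(np.uint8)*255
    jig=cv2.morphologyEx(jig,cv2.MORPH_OPEN,np.ones((9,9)))
    pc=rect(white); jc=rect(jig)
    vis=big.copy(); cv2.drawContours(vis,[pc],-1,(255,0,0),1); cv2.drawContours(vis,[jc],-1,(0,255,0),1)
    J=np.array([ray("top",p,.024) for p in px(jc)])
    jf=frame(J); print("jig c,size,yaw",jf)
    P=np.array([ray("top",p,.032+tilt/2) for p in px(pc)]); pf=frame(P); print("plate",pf)
    # holes: saturated blobs inside plate hull
    m=np.zeros_like(white); cv2.fillPoly(m,[cv2.convexHull(pc)],255); m=cv2.erode(m,np.ones((13,13)))
    hm=((m>0)&(Sa>70)&(V>40)).astype(np.uint8)*255
    n,l,st,ce=cv2.connectedComponentsWithStats(hm)
    hs=[(st[i,4],ce[i]) for i in range(1,n)]; hs=sorted(hs,key=lambda q:-q[0])[:2]
    a=np.radians(jf[2]); 
    R=np.array([[np.cos(a),-np.sin(a)],[np.sin(a),np.cos(a)]])
    for A,c in hs:
        w=ray("top",px(c)[0],.032+tilt*.85)[:2]*1000; print("hole area",A,"world",w.round(1),"jigframe",(R.T@(w-jf[0])).round(1)); cv2.circle(vis,tuple(int(k) for k in c),8,(0,0,255),1)
    print("plate c in jig",(R.T@(pf[0]-jf[0])).round(1),"dyaw",pf[2]-jf[2])
    cv2.imwrite(f"pics/{tag}_m.png",vis); return jf,pf
E
python3 - <<'E'
from meas import *
jf,pf=measure("a",.014)
d=np.load("pics/a_top.npy");C=cloud("top",d)
for n,(u,v,z) in dict(slicker=(211,213,.08),dye=(389,187,.085),tin=(385,225,.032)).items(): print(n,(ray("top",(u,v),z)*1000).round())
a=np.radians(jf[2])
for x,y in((-50,60),(-50,-60),(0,0),(50,40),(50,-40),(-85,0),(85,0)):
    p=jf[0]/1000+np.array([np.cos(a)*x-np.sin(a)*y,np.sin(a)*x+np.cos(a)*y])/1000
    u,v=proj("top",[*p,.03]).round().astype(int); print(x,y,np.median(C[v-1:v+2,u-1:u+2,2])*1000)
E
```

```text
jig c,size,yaw (array([529.20391846, -71.77998352]), (213.82882690429688, 403.5137023925781), 2.4046106338500977)Traceback (most recent call last):
  File "<stdin>", line 2, in <module>
  File "meas.py", line 24, in measure
    P=np.array([ray("top",p,.032+tilt/2) for p in px(pc)]); pf=frame(P); print("plate",pf)
                ~~~^^^^^^^^^^^^^^^^^^^^^
  File "look.py", line 7, in ray
    c=camera_params(n);K=np.array(c["intrinsics"]);R=np.array(c["R"]);t=np.array(c["t"])
ValueError: time passes only in moves, steps and waits
```

```bash
sed -i 's/^def snap/_c={}\n_cp=camera_params\ndef camera_params(n):\n    if n not in _c:_c[n]=_cp(n)\n    return _c[n]\ndef snap/' look.py; sed -i 's/225:375/225:363/' meas.py
cat > m1.py <<'E'
from meas import *
jf,pf=measure("a",.014)
d=np.load("pics/a_top.npy");C=cloud("top",d)
for n,(u,v,z) in dict(slicker=(211,213,.08),dye=(389,187,.085),tin=(385,225,.032)).items(): print(n,(ray("top",(u,v),z)*1000).round())
a=np.radians(jf[2])
for x,y in((-50,60),(-50,-60),(0,0),(50,40),(50,-40),(-85,0),(85,0)):
    p=jf[0]/1000+np.array([np.cos(a)*x-np.sin(a)*y,np.sin(a)*x+np.cos(a)*y])/1000
    u,v=proj("top",[*p,.03]).round().astype(int); print(x,y,np.median(C[v-1:v+2,u-1:u+2,2])*1000)
E
python3 m1.py
```

```text
jig c,size,yaw (array([528.29754639, -55.84799194]), (213.3545684814453, 371.6016540527344), 2.4046106338500977)
plate (array([541.6003418, -48.7705307]), (122.99594116210938, 203.571533203125), -2.5495452880859375)
hole area 135 world [589.   14.5] jigframe [63.6 67.8]
hole area 133 world [ 583.2 -114.8] jigframe [ 52.4 -61.2]
plate c in jig [13.6  6.5] dyaw -4.954155921936035
slicker [509. 157.  80.]
dye [ 577. -289.   85.]
tin [ 481. -293.   32.]
-50 60 23.969174336157703
-50 -60 31.72791257700512
0 0 37.02568749346066
50 40 41.659650840828306
50 -40 43.47130896271304
-85 0 23.444835881535344
85 0 23.01976319360524
```

View pics/a_m.png

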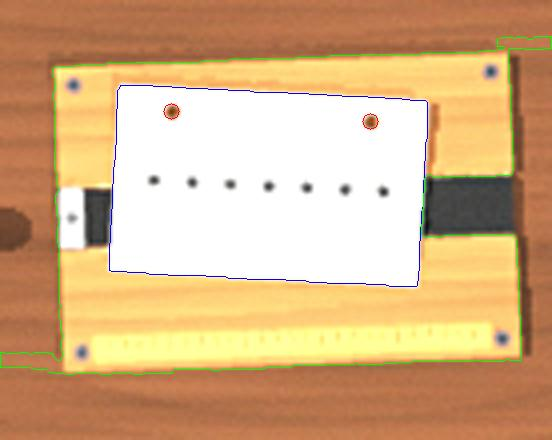

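The plate contour and both holes are clean (crop pixels (172,111) and (370,122)). The jig outline picks up bench slivers at the top right and bottom left, so I'll use stronger opening.

```bash
sed -i 's/jig=cv2.morphologyEx(jig,cv2.MORPH_OPEN,np.ones((9,9)))/jig=cv2.morphologyEx(cv2.morphologyEx(jig|white,cv2.MORPH_CLOSE,np.ones((9,9))),cv2.MORPH_OPEN,np.ones((41,41)))/' meas.py
cat >> m1.py <<'E'
im=cv2.imread("pics/a_top.png")
s=[ray("top",(np.array(p)+.5)/4-.5+[225,155],.024)[:2]*1000 for p in((73,85),(490,72),(82,352),(502,339))]
print("screw centre",np.mean(s,0).round(1),"yaw",np.degrees(np.arctan2(*(-(s[0]+s[2]-s[1]-s[3])[0],(s[0]+s[2]-s[1]-s[3])[1]))))
E
python3 m1.py
```

```text
jig c,size,yaw (array([514.81964111, -43.62304688]), (223.70639038085938, 339.2884826660156), 2.224224328994751)
plate (array([541.6003418, -48.7705307]), (122.99594116210938, 203.571533203125), -2.5495452880859375)
hole area 135 world [589.   14.5] jigframe [76.4 55.2]
hole area 133 world [ 583.2 -114.8] jigframe [ 65.6 -73.8]
plate c in jig [26.6 -6.2] dyaw -4.7737696170806885
slicker [509. 157.  80.]
dye [ 577. -289.   85.]
tin [ 481. -293.   32.]
-50 60 24.18536923389508
-50 -60 23.630969351163554
0 0 34.19230245280209
50 40 41.87792321589395
50 -40 41.46893371356929
-85 0 22.329110646508592
85 0 43.082390217997855
screw centre [524.9 -62.2] yaw 2.143812749674072
```

```bash
python3 - <<'E'
import cv2
im=cv2.imread("pics/a_top.png");h=cv2.cvtColor(im,cv2.COLOR_BGR2HSV)
for u,v in((260,175),(330,240),(350,180),(230,165),(230,250),(358,165),(358,240)):print(u,v,h[v,u],im[v,u])
E
sed -i 's/    jig=(((V.*/    jig=(((H>12)\&(H<35)\&(V>140)\&(big[:,:,1]>125))|(V<60)).astype(np.uint8)*255/' meas.py; python3 m1.py
```

```text
260 175 [ 17 148 250] [105 186 250]
330 240 [ 30  97 255] [158 255 255]
350 180 [ 18 143 253] [111 195 253]
230 165 [ 10 148 181] [ 76 112 181]
230 250 [ 11 149 186] [ 77 117 186]
358 165 [ 11 147 194] [ 82 122 194]
358 240 [ 11 151 183] [ 75 113 183]
jig c,size,yaw (array([525.11688232, -62.01795959]), (201.7976531982422, 301.6335144042969), 2.2462637424468994)
plate (array([541.6003418, -48.7705307]), (122.99594116210938, 203.571533203125), -2.5495452880859375)
hole area 135 world [589.   14.5] jigframe [66.9 74. ]
hole area 133 world [ 583.2 -114.8] jigframe [ 56. -55.]
plate c in jig [17.  12.6] dyaw -4.795809030532837
slicker [509. 157.  80.]
dye [ 577. -289.   85.]
tin [ 481. -293.   32.]
-50 60 22.910443174725874
-50 -60 22.3413919853647
0 0 35.497170658920716
50 40 41.449059215376536
50 -40 40.42973468093929
-85 0 23.247929695361798
85 0 23.93358055876606
screw centre [524.9 -62.2] yaw 2.143812749674072
```

```bash
python3 - <<'E'
from meas import *
s=[(54.5,67),(509.5,53),(520.5,358),(64,372.5)]
w=np.array([ray("top",(np.array(p)+.5)/4-.5+[225,155],.024)[:2]*1000 for p in s]);print(w.round(1),w.mean(0),[np.linalg.norm(w[i]-w[i-1]).round(1) for i in range(4)])
E
```

```text
[[ 619.3   91.5]
 [ 630.7 -209.5]
 [ 429.8 -215.7]
 [ 418.5   83.7]] [524.58710749 -62.48683888] [np.float64(200.9), np.float64(301.2), np.float64(201.0), np.float64(299.6)]
```

```bash
python3 -c "
from rig import observe
o=observe();print(o['orientation'],o['tcp_pos'],o['finger_gap'],o['force'],o['clock'])"
```

```text
[[-9.39458557e-01  3.42662089e-01 -5.58416153e-04]
 [ 3.42662544e-01  9.39457386e-01 -1.48347844e-03]
 [ 1.62763584e-05 -1.58501481e-03 -9.99998744e-01]] [0.19685977 0.53970418 0.17450018] 0.09131840025283286 [0.91056794 0.5386645  0.40023794] 0.1
```

servo_tool:
  targets:
    - {"dx": 18,"dy": -24.7,"wz": 0.0161}
    - {"dx": 18,"dy": -24.7,"wz": 0.0161}
    - {"dx": 18,"dy": -24.7,"wz": 0.0161}
    - {"dx": 18,"dy": -24.7,"wz": 0.0161}
    - {"dx": 18,"dy": -24.7,"wz": 0.0161}
    - {"dx": 18,"dy": -24.7,"wz": 0.0161}
    - {"dx": 18,"dy": -24.7,"wz": 0.0161}
    - {"dx": 18,"dy": -24.7,"wz": 0.0161}
    - {"dx": 18,"dy": -24.7,"wz": 0.0161}
    - {"dx": 18,"dy": -24.7,"wz": 0.0161}
    - {"dx": 18,"dy": -24.7,"wz": 0.0161}
    - {"dx": 18,"dy": -24.7,"wz": 0.0161}

```text
validation failed for argument at $.ta...
```

servo_tool:
  targets:
    - {"dx": 18,"dy": -24.7,"wz": 0.0161}
    - {"dx": 18,"dy": -24.7,"wz": 0.0161}
    - {"dx": 18,"dy": -24.7,"wz": 0.0161}
    - {"dx": 18,"dy": -24.7,"wz": 0.0161}
    - {"dx": 18,"dy": -24.7,"wz": 0.0161}
    - {"dx": 18,"dy": -24.7,"wz": 0.0161}
    - {"dx": 18,"dy": -24.7,"wz": 0.0161}
    - {"dx": 18,"dy": -24.7,"wz": 0.0161}
    - {"dx": 18,"dy": -24.7,"wz": 0.0161}
    - {"dx": 18,"dy": -24.7,"wz": 0.0161}
    - {"dx": 18,"dy": -24.7,"wz": 0.0161}
    - {"dx": 18,"dy": -24.7,"wz": 0.0161}
    - {}

```text
validation failed for argument at $.ta...
```

servo_tool:
  targets:
    - {"wx": 0,"wy": 0,"wz": 0.0161,"dx": 18,"dy": -24.7,"dz": 0,"grip": 1}
    - {"wx": 0,"wy": 0,"wz": 0.0161,"dx": 18,"dy": -24.7,"dz": 0,"grip": 1}
    - {"wx": 0,"wy": 0,"wz": 0.0161,"dx": 18,"dy": -24.7,"dz": 0,"grip": 1}
    - {"wx": 0,"wy": 0,"wz": 0.0161,"dx": 18,"dy": -24.7,"dz": 0,"grip": 1}
    - {"wx": 0,"wy": 0,"wz": 0.0161,"dx": 18,"dy": -24.7,"dz": 0,"grip": 1}
    - {"wx": 0,"wy": 0,"wz": 0.0161,"dx": 18,"dy": -24.7,"dz": 0,"grip": 1}
    - {"wx": 0,"wy": 0,"wz": 0.0161,"dx": 18,"dy": -24.7,"dz": 0,"grip": 1}
    - {"wx": 0,"wy": 0,"wz": 0.0161,"dx": 18,"dy": -24.7,"dz": 0,"grip": 1}
    - {"wx": 0,"wy": 0,"wz": 0.0161,"dx": 18,"dy": -24.7,"dz": 0,"grip": 1}
    - {"wx": 0,"wy": 0,"wz": 0.0161,"dx": 18,"dy": -24.7,"dz": 0,"grip": 1}
    - {"wx": 0,"wy": 0,"wz": 0.0161,"dx": 18,"dy": -24.7,"dz": 0,"grip": 1}
    - {"wx": 0,"wy": 0,"wz": 0.0161,"dx": 18,"dy": -24.7,"dz": 0,"grip": 1}

```text
clock: 1.1
tcp_pos: [0.4134, 0.2423, 0.175]
orientation: [[-0.988, 0.155, -0.001], [0.155, 0.988, -0.0], [0.001, -0.0, -1.0]]
force: [0.2, 0.6, -1.2]
finger_gap: 0.0915
```

servo_tool:
  targets:
    - {"wx": 0,"wy": 0,"wz": 0.0161,"dx": 18,"dy": -24.7,"dz": 0,"grip": 1}
    - {"wx": 0,"wy": 0,"wz": 0.0161,"dx": 18,"dy": -24.7,"dz": 0,"grip": 1}
    - {"wx": 0,"wy": 0,"wz": 0.0161,"dx": 18,"dy": -24.7,"dz": 0,"grip": 1}
    - {"wx": 0,"wy": 0,"wz": 0.0161,"dx": 18,"dy": -24.7,"dz": 0,"grip": 1}
    - {"wx": 0,"wy": 0,"wz": 0.0161,"dx": 18,"dy": -24.7,"dz": 0,"grip": 1}
    - {"wx": 0,"wy": 0,"wz": 0.0161,"dx": 18,"dy": -24.7,"dz": 0,"grip": 1}
    - {"wx": 0,"wy": 0,"wz": 0.0161,"dx": 18,"dy": -24.7,"dz": 0,"grip": 1}
    - {"wx": 0,"wy": 0,"wz": 0.0161,"dx": 18,"dy": -24.7,"dz": 0,"grip": 1}
    - {"wx": 0,"wy": 0,"wz": 0.0161,"dx": 18,"dy": -24.7,"dz": 0,"grip": 1}
    - {"wx": 0,"wy": 0,"wz": 0.0161,"dx": 18,"dy": -24.7,"dz": 0,"grip": 1}
    - {"wx": 0,"wy": 0,"wz": 0.0161,"dx": 18,"dy": -24.7,"dz": 0,"grip": 1}
    - {"wx": 0,"wy": 0,"wz": 0.0161,"dx": 18,"dy": -24.7,"dz": 0,"grip": 1}

```text
clock: 2.1
tcp_pos: [0.6294, -0.0539, 0.1747]
orientation: [[-0.999, -0.037, -0.001], [-0.037, 0.999, 0.0], [0.001, 0.0, -1.0]]
force: [0.2, 0.9, -0.4]
finger_gap: 0.0917
```

servo_tool:
  targets:
    - {"wx": 0,"wy": 0,"wz": 0,"dx": 0.5,"dy": 0,"dz": -24,"grip": 1}
    - {"wx": 0,"wy": 0,"wz": 0,"dx": 0.5,"dy": 0,"dz": -24,"grip": 1}
    - {"wx": 0,"wy": 0,"wz": 0,"dx": 0.5,"dy": 0,"dz": -24,"grip": 1}
    - {"wx": 0,"wy": 0,"wz": 0,"dx": 0.5,"dy": 0,"dz": -24,"grip": 1}
    - {"wx": 0,"wy": 0,"wz": 0,"dx": 0,"dy": 0,"dz": -24,"grip": 1}
    - {"wx": 0,"wy": 0,"wz": 0,"dx": 0,"dy": 0,"dz": -18,"grip": 1}
    - {"wx": 0,"wy": 0,"wz": 0,"dx": 0,"dy": 0,"dz": -7,"grip": 1}
    - {"wx": 0,"wy": 0,"wz": 0,"dx": 0,"dy": 0,"dz": -1,"grip": 1}

```text
clock: 2.77
tcp_pos: [0.6295, -0.0524, 0.0271]
orientation: [[-0.999, -0.037, -0.004], [-0.037, 0.999, 0.001], [0.004, 0.001, -1.0]]
force: [-0.2, 0.1, 0.1]
finger_gap: 0.0911
```

servo_tool:
  targets:
    - {"wx": 0,"wy": 0,"wz": 0,"dx": -2.5,"dy": -0.1,"dz": 0.5,"grip": 1}
    - {"wx": 0,"wy": 0,"wz": 0,"dx": -2.5,"dy": -0.1,"dz": 0,"grip": 1}
    - {"wx": 0,"wy": 0,"wz": 0,"dx": -2.5,"dy": -0.1,"dz": 0,"grip": 1}
    - {"wx": 0,"wy": 0,"wz": 0,"dx": -1.5,"dy": -0.1,"dz": 0,"grip": 1}
    - {"wx": 0,"wy": 0,"wz": 0,"dx": -1,"dy": 0,"dz": 0,"grip": 1}

```text
clock: 3.18
tcp_pos: [0.6212, -0.0531, 0.0308]
orientation: [[-0.999, -0.037, 0.002], [-0.037, 0.999, -0.0], [-0.002, -0.0, -1.0]]
force: [0.4, -0.3, -0.6]
finger_gap: 0.0911
```

servo_tool:
  targets:
    - {"wx": 0,"wy": 0,"wz": 0,"dx": -1,"dy": 0,"dz": 0,"grip": 1}
    - {"wx": 0,"wy": 0,"wz": 0,"dx": -1,"dy": 0,"dz": 0,"grip": 1}
    - {"wx": 0,"wy": 0,"wz": 0,"dx": -1,"dy": 0,"dz": 0,"grip": 1}
    - {"wx": 0,"wy": 0,"wz": 0,"dx": -1,"dy": 0,"dz": 0,"grip": 1}

```text
clock: 3.52
tcp_pos: [0.617, -0.053, 0.0298]
orientation: [[-0.999, -0.037, 0.0], [-0.037, 0.999, 0.0], [-0.0, 0.0, -1.0]]
force: [1.1, 0.3, 0.1]
finger_gap: 0.0912
```

servo_tool:
  targets:
    - {"wx": 0,"wy": 0,"wz": 0,"dx": -1,"dy": 0,"dz": 0,"grip": 1}
    - {"wx": 0,"wy": 0,"wz": 0,"dx": -1,"dy": 0,"dz": 0,"grip": 1}
    - {"wx": 0,"wy": 0,"wz": 0,"dx": -1,"dy": 0,"dz": 0,"grip": 1}
    - {"wx": 0,"wy": 0,"wz": 0,"dx": -1,"dy": 0,"dz": 0,"grip": 1}

```text
clock: 3.85
tcp_pos: [0.613, -0.053, 0.0297]
orientation: [[-0.999, -0.037, -0.0], [-0.037, 0.999, 0.0], [0.0, 0.0, -1.0]]
force: [0.3, 0.6, -0.4]
finger_gap: 0.0917
```

```bash
python3 - <<'E'
from look import *
snap("b")
a=cv2.imread("pics/b_top.png")[150:270,205:375];b=cv2.imread("pics/b_scene.png")[120:280,100:300]
cv2.imwrite("pics/b.png",np.vstack([cv2.resize(a,(425,300),interpolation=3),cv2.resize(b,(375,300),interpolation=3)[:, :] if 0 else cv2.resize(b,(425,300),interpolation=3)]))
E
```

```text
(no output)
```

View pics/b.png

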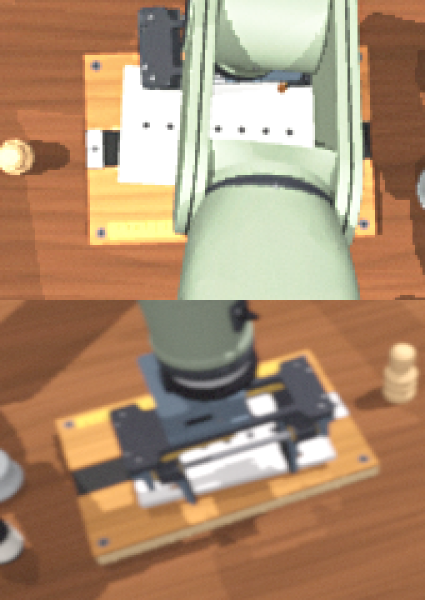

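The top view shows the fingers just off the far edge, with the arm hiding the middle. The scene view shows both slim fingers standing at the far edge (about (190,485) and (295,455)). They aren't pressing yet, so I'll go on.

servo_tool:
  targets:
    - {"wx": 0,"wy": 0,"wz": 0,"dx": -1,"dy": 0,"dz": 0,"grip": 1}
    - {"wx": 0,"wy": 0,"wz": 0,"dx": -1,"dy": 0,"dz": 0,"grip": 1}
    - {"wx": 0,"wy": 0,"wz": 0,"dx": -1,"dy": 0,"dz": 0,"grip": 1}

```text
clock: 4.2
tcp_pos: [0.61, -0.053, 0.0298]
orientation: [[-0.999, -0.037, -0.0], [-0.037, 0.999, 0.0], [0.0, 0.0, -1.0]]
force: [0.1, -0.2, -0.5]
finger_gap: 0.091
```

servo_tool:
  targets:
    - {"wx": 0,"wy": 0,"wz": 0,"dx": -1,"dy": 0,"dz": 0,"grip": 1}
    - {"wx": 0,"wy": 0,"wz": 0,"dx": -1,"dy": 0,"dz": 0,"grip": 1}
    - {"wx": 0,"wy": 0,"wz": 0,"dx": -1,"dy": 0,"dz": 0,"grip": 1}

```text
clock: 4.45
tcp_pos: [0.607, -0.053, 0.0298]
orientation: [[-0.999, -0.037, 0.0], [-0.037, 0.999, 0.0], [-0.0, 0.0, -1.0]]
force: [0.1, -0.7, -0.3]
finger_gap: 0.0907
```

servo_tool:
  targets:
    - {"wx": 0,"wy": 0,"wz": 0,"dx": -1,"dy": 0,"dz": 0,"grip": 1}
    - {"wx": 0,"wy": 0,"wz": 0,"dx": -1,"dy": 0,"dz": 0,"grip": 1}

```text
clock: 4.62
tcp_pos: [0.605, -0.053, 0.0298]
orientation: [[-0.999, -0.037, 0.0], [-0.037, 0.999, 0.0], [-0.0, 0.0, -1.0]]
force: [0.5, -1.0, 0.7]
finger_gap: 0.0912
```

```bash
python3 - <<'E'
from look import *
snap("c")
b=cv2.imread("pics/c_scene.png")[135:255,130:280]
p=[proj("scene",(.605+.09*s*-.0,-.053+s*.0456,.0298)) for s in(1,-1)];print(p)
cv2.imwrite("pics/c.png",cv2.resize(b,(750,600),interpolation=3))
E
```

```text
[array([234.11516865, 214.28760307]), array([193.39497206, 227.52231446])]
```

View pics/c.png

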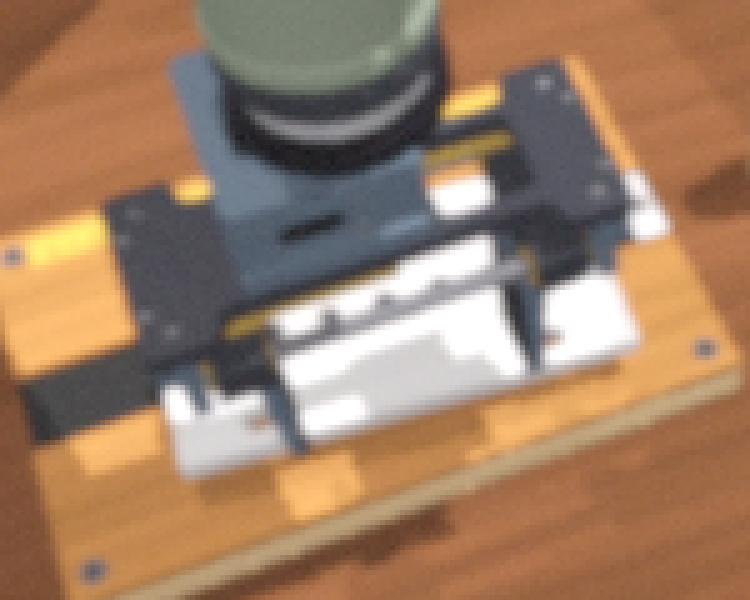

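```bash
python3 - <<'E'
from look import *
for X in((.589,.0145,.044),(.5832,-.1148,.044),(.5992,.0145,.046),(.605,-.0074,.03),(.605,-.0074,.046)):print(X,proj("scene",X).round(1))
a=cv2.imread("pics/a_scene.png")[135:255,130:280];c=cv2.imread("pics/c_scene.png")[135:255,130:280]
cv2.imwrite("pics/d.png",np.hstack([cv2.resize(x,(400,320),interpolation=3) for x in(a,c)]))
t=cv2.imread("pics/c_top.png")[155:215,240:340];t0=cv2.imread("pics/a_top.png")[155:215,240:340]
cv2.imwrite("pics/d.png",np.vstack([cv2.imread("pics/d.png"),np.hstack([cv2.resize(x,(400,240),interpolation=3) for x in(t0,t)])]))
E
```

```text
(0.589, 0.0145, 0.044) [240.9 201.9]
(0.5832, -0.1148, 0.044) [182.3 218.2]
(0.5992, 0.0145, 0.046) [242.3 205.1]
(0.605, -0.0074, 0.03) [234.1 214.2]
(0.605, -0.0074, 0.046) [233.6 210.3]
```

View pics/d.png

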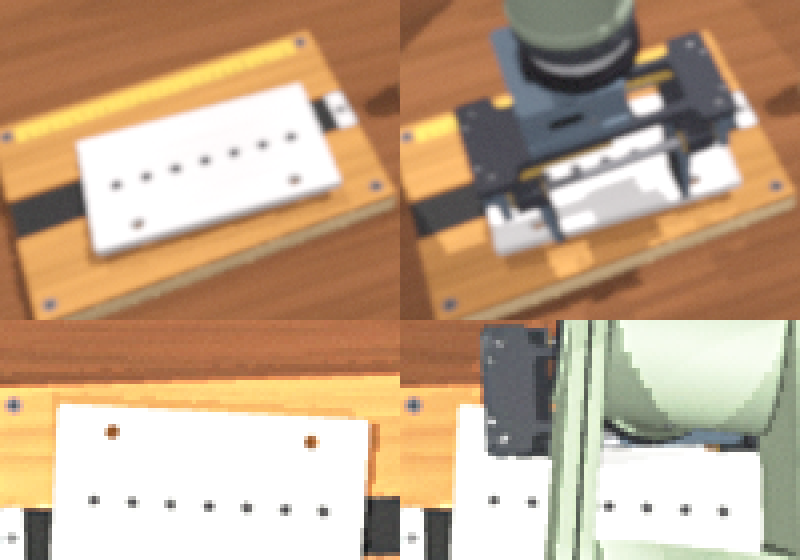

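The plate hasn't moved: the holes are at the same scene pixels as before, (241,202) and (182,218). The fingertips seem to end about 3–4 px higher than the TCP height predicts, so I'll check the depth there.

```bash
python3 - <<'E'
from look import *
im=cv2.imread("pics/c_scene.png").astype(int);C=cloud("scene",np.load("pics/c_scene.npy"))*1000
for r0,r1,c0,c1 in((196,216,230,242),(214,230,184,196)):
    for v in range(r0,r1):
        k=[u for u in range(c0,c1) if im[v,u].max()<120]
        if k: print(v,[(u,*C[v,u].round().astype(int)) for u in k[:3]])
    print()
E
```

```text
196 [(231, np.int64(605), np.int64(-9), np.int64(101)), (232, np.int64(615), np.int64(-8), np.int64(113)), (233, np.int64(618), np.int64(-7), np.int64(117))]
197 [(231, np.int64(604), np.int64(-9), np.int64(96)), (232, np.int64(613), np.int64(-8), np.int64(108)), (233, np.int64(618), np.int64(-7), np.int64(113))]
198 [(232, np.int64(613), np.int64(-9), np.int64(104)), (233, np.int64(619), np.int64(-8), np.int64(112)), (234, np.int64(618), np.int64(-6), np.int64(110))]
199 [(232, np.int64(610), np.int64(-8), np.int64(97)), (233, np.int64(620), np.int64(-8), np.int64(110)), (234, np.int64(617), np.int64(-6), np.int64(105))]
200 [(233, np.int64(617), np.int64(-8), np.int64(102)), (234, np.int64(618), np.int64(-6), np.int64(103)), (235, np.int64(620), np.int64(-5), np.int64(104))]
201 [(233, np.int64(615), np.int64(-8), np.int64(96)), (234, np.int64(618), np.int64(-6), np.int64(99)), (235, np.int64(619), np.int64(-5), np.int64(100))]
202 [(234, np.int64(618), np.int64(-7), np.int64(96)), (235, np.int64(619), np.int64(-5), np.int64(97)), (236, np.int64(620), np.int64(-3), np.int64(97))]
2
[... 1612 characters left out ...]
(188, np.int64(624), np.int64(-103), np.int64(94))]
221 [(188, np.int64(624), np.int64(-104), np.int64(90))]
222 [(188, np.int64(623), np.int64(-104), np.int64(85)), (189, np.int64(623), np.int64(-103), np.int64(84)), (190, np.int64(622), np.int64(-101), np.int64(81))]
223 [(188, np.int64(624), np.int64(-105), np.int64(83)), (189, np.int64(623), np.int64(-103), np.int64(81)), (190, np.int64(622), np.int64(-102), np.int64(77))]
224 [(188, np.int64(623), np.int64(-106), np.int64(79)), (189, np.int64(623), np.int64(-104), np.int64(77)), (190, np.int64(621), np.int64(-102), np.int64(72))]
225 [(189, np.int64(624), np.int64(-105), np.int64(74)), (190, np.int64(625), np.int64(-103), np.int64(75))]
```

Depth settles it: the fingers are 32 mm wide along x (far face at 620). But with the gripper open, the tips sit near z≈0.073 because the linkage lifts them, so they're above the plate. I'll back off, shut the fingers and push with the closed tips.

servo_tool:
  targets:
    - {"wx": 0,"wy": 0,"wz": 0,"dx": 5,"dy": 0,"dz": 8,"grip": 1}
    - {"wx": 0,"wy": 0,"wz": 0,"dx": 11,"dy": 10,"dz": 8,"grip": 0}
    - {"wx": 0,"wy": 0,"wz": 0,"dx": 11,"dy": 15,"dz": 8,"grip": -1}
    - {"wx": 0,"wy": 0,"wz": 0,"dx": 0,"dy": 20,"dz": 6,"grip": -1}
    - {"wx": 0,"wy": 0,"wz": 0,"dx": 0,"dy": 22,"dz": 0,"grip": -1}
    - {"wx": 0,"wy": 0,"wz": 0,"dx": 0,"dy": 0,"dz": 0,"grip": -1}
    - {"wx": 0,"wy": 0,"wz": 0,"dx": 0,"dy": 0,"dz": 0,"grip": -1}
    - {"wx": 0,"wy": 0,"wz": 0,"dx": 0,"dy": 0,"dz": 0,"grip": -1}
    - {"wx": 0,"wy": 0,"wz": 0,"dx": 0,"dy": 0,"dz": 0,"grip": -1}
    - {"wx": 0,"wy": 0,"wz": 0,"dx": 0,"dy": 0,"dz": 0,"grip": -1}

```text
clock: 5.55
tcp_pos: [0.632, 0.0131, 0.0598]
orientation: [[-0.999, -0.036, -0.0], [-0.036, 0.999, -0.0], [0.0, -0.0, -1.0]]
force: [0.5, -0.3, -0.2]
finger_gap: 0.0344
```

```bash
python3 - <<'E'
from look import *
snap("e");o=observe();print(o["tcp_pos"],o["finger_gap"])
im=cv2.imread("pics/e_scene.png").astype(int);C=cloud("scene",np.load("pics/e_scene.npy"))*1000
p=proj("scene",o["tcp_pos"]);print(p)
x,y,z=C[...,0],C[...,1],C[...,2]
m=(abs(x-632)<30)&(abs(y-14)<25)&(z>50)&(z<110)
for lo in range(50,110,6):
    k=m&(z>=lo)&(z<lo+6)
    if k.sum()>2:print(lo,k.sum(),x[k].min().round(),x[k].max().round(),y[k].min().round(),y[k].max().round())
cv2.imwrite("pics/e.png",cv2.resize(cv2.imread("pics/e_scene.png")[120:255,130:300],(680,540),interpolation=3))
E
```

```text
[0.63203367 0.01323157 0.05972778] 0.026000336101360034
[246.54655243 213.99469401]
98 18 613.0 649.0 -10.0 34.0
104 24 615.0 650.0 -10.0 36.0
```

View pics/e.png

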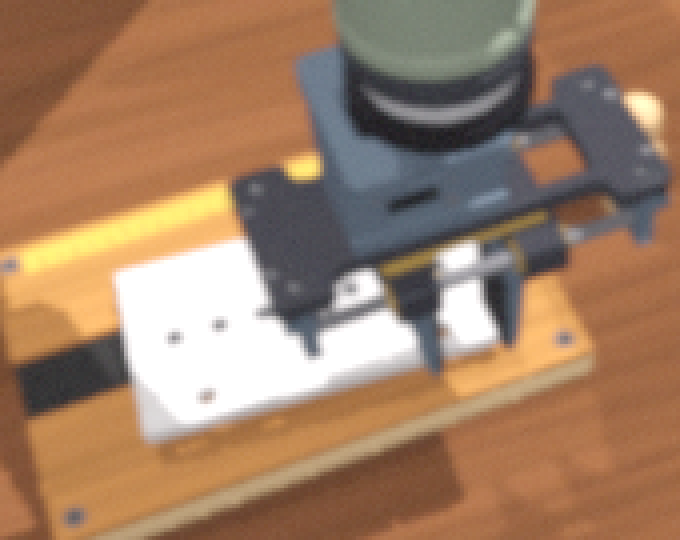

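The picture shows slim, parallel-sliding fingers still closing, with tips at about (435,370) and (510,345). I'll let them finish closing and locate the tips in both views.

servo_tool:
  targets:
    - {"wx": 0,"wy": 0,"wz": 0,"dx": 0,"dy": 0,"dz": 0,"grip": -1}
    - {"wx": 0,"wy": 0,"wz": 0,"dx": 0,"dy": 0,"dz": 0,"grip": -1}
    - {"wx": 0,"wy": 0,"wz": 0,"dx": 0,"dy": 0,"dz": 0,"grip": -1}
    - {"wx": 0,"wy": 0,"wz": 0,"dx": 0,"dy": 0,"dz": 0,"grip": -1}

```text
clock: 5.98
tcp_pos: [0.632, 0.0139, 0.0597]
orientation: [[-0.999, -0.037, -0.0], [-0.037, 0.999, 0.0], [0.0, 0.0, -1.0]]
force: [0.4, -0.7, 0.1]
finger_gap: 0.0014
```

```bash
python3 - <<'E'
from look import *
snap("f");o=observe();print(o["tcp_pos"],o["finger_gap"],o["clock"])
C=cloud("scene",np.load("pics/f_scene.npy"))*1000
im=cv2.imread("pics/f_scene.png")
for v in range(190,222,1): print(v,[(int(C[v,u,0]),int(C[v,u,1]),int(C[v,u,2]),int(im[v,u].max())) for u in (244,246,248,250,252)])
for x in(616,632,648):
  print(x,[ (z,proj("scene",(x/1000,.013,z/1000)).round(1).tolist()) for z in(60,80,100)])
E
```

```text
[0.63205316 0.01397136 0.05978115] 0.0007572618731101937 6.0833
190 [(669, 2, 199, 80), (669, 5, 197, 70), (669, 9, 196, 71), (648, 18, 164, 98), (668, 16, 190, 123)]
191 [(669, 1, 197, 67), (670, 5, 196, 62), (670, 8, 194, 68), (647, 19, 159, 99), (665, 17, 183, 96)]
192 [(670, 1, 195, 64), (669, 5, 191, 60), (670, 8, 191, 71), (649, 18, 158, 100), (648, 22, 155, 99)]
193 [(669, 1, 191, 62), (669, 5, 189, 60), (669, 8, 187, 68), (649, 18, 155, 98), (648, 22, 152, 106)]
194 [(670, 1, 189, 56), (669, 4, 187, 62), (669, 8, 184, 67), (648, 18, 150, 99), (648, 22, 149, 108)]
195 [(670, 1, 185, 65), (669, 4, 184, 66), (646, 15, 147, 64), (649, 18, 150, 97), (649, 22, 146, 112)]
196 [(669, 1, 182, 83), (647, 10, 148, 76), (647, 14, 146, 60), (648, 18, 145, 96), (648, 22, 143, 119)]
197 [(649, 6, 149, 100), (647, 10, 144, 86), (647, 14, 141, 61), (649, 17, 143, 94), (648, 22, 139, 128)]
198 [(650, 6, 147, 107), (646, 10, 139, 92), (647, 14, 138, 62), (647, 18, 137, 95), (1001, -87, 676, 135)]
199 [(650, 5, 143, 108), (648, 10, 139, 93), (647, 14, 136, 58), (648, 18, 134, 94), (647, 22, 132,
[... 1834 characters left out ...]
 25, 245), (618, 19, 23, 236), (620, 23, 24, 220), (620, 28, 21, 205)]
218 [(618, 10, 24, 220), (621, 14, 26, 229), (621, 18, 23, 213), (619, 23, 18, 200), (621, 27, 18, 196)]
219 [(620, 9, 24, 199), (620, 14, 21, 201), (620, 18, 17, 192), (620, 23, 15, 195), (621, 27, 14, 196)]
220 [(620, 9, 20, 180), (621, 13, 18, 190), (622, 18, 17, 193), (621, 22, 12, 197), (621, 27, 9, 196)]
221 [(621, 9, 16, 187), (620, 13, 13, 193), (621, 18, 11, 194), (621, 22, 9, 192), (619, 27, 2, 185)]
616 [(60, [243.9, 207.9]), (80, [243.4, 202.6]), (100, [242.9, 197.1])]
632 [(60, [246.4, 213.9]), (80, [246.0, 208.8]), (100, [245.5, 203.3])]
648 [(60, [249.0, 220.1]), (80, [248.6, 215.0]), (100, [248.2, 209.7])]
```

Depth puts the closed tips at z≈0.100 while the reported TCP is z=0.060. Their x and y agree with the state. The open case was also about 40 mm off, so in effect tip z = reported z + 40 mm. I'll trust the cameras and descend with force checks.

servo_tool:
  targets:
    - {"wx": 0,"wy": 0,"wz": 0,"dx": 0,"dy": 0,"dz": -12,"grip": -1}
    - {"wx": 0,"wy": 0,"wz": 0,"dx": 0,"dy": 0,"dz": -12,"grip": -1}
    - {"wx": 0,"wy": 0,"wz": 0,"dx": 0,"dy": 0,"dz": -10,"grip": -1}
    - {"wx": 0,"wy": 0,"wz": 0,"dx": 0,"dy": 0,"dz": -6,"grip": -1}

```text
clock: 6.42
tcp_pos: [0.6313, 0.014, 0.0184]
orientation: [[-0.999, -0.037, -0.002], [-0.037, 0.999, 0.0], [0.002, 0.0, -1.0]]
force: [-0.2, 0.1, 0.1]
finger_gap: 0.0006
```

servo_tool:
  targets:
    - {"wx": 0,"wy": 0,"wz": 0,"dx": 0,"dy": 0,"dz": -8,"grip": -1}
    - {"wx": 0,"wy": 0,"wz": 0,"dx": 0,"dy": 0,"dz": -8,"grip": -1}
    - {"wx": 0,"wy": 0,"wz": 0,"dx": 0,"dy": 0,"dz": -4,"grip": -1}
    - {"wx": 0,"wy": 0,"wz": 0,"dx": 0,"dy": 0,"dz": -2,"grip": -1}

```text
clock: 6.75
tcp_pos: [0.6317, 0.014, -0.0031]
orientation: [[-0.999, -0.037, -0.001], [-0.037, 0.999, 0.0], [0.001, 0.0, -1.0]]
force: [-0.2, -0.6, 0.1]
finger_gap: 0.0005
```

```bash
cat > tip.py <<'E'
from look import *
import sys
tag=sys.argv[1]
snap(tag);o=observe();t=o["tcp_pos"]*1000 if isinstance(o["tcp_pos"],np.ndarray) else np.array(o["tcp_pos"])*1000
print(t.round(1),np.round(o["force"],1),o["clock"])
C=cloud("scene",np.load(f"pics/{tag}_scene.npy"))*1000
x,y,z=C[...,0],C[...,1],C[...,2]
m=(abs(x-t[0]-16)<4)&(abs(y-t[1])<12)&(z>15)&(z<150)
print("tip far face: min z",np.sort(z[m])[:6].round(), "x",np.median(x[m]).round(1),"y",y[m].min().round(),y[m].max().round())
E
python3 tip.py g
```

```text
[632.   14.   -2.5] [ 0.5 -1.3  0.1] 6.85
tip far face: min z [36. 37. 38. 39. 41. 41.] x 648.2 y 2.0 25.0
```

That confirms it: at reported z=-2.5 mm nothing touches and the tip is seen at 37 mm. I'll go 8 mm lower, then push at the left end.

servo_tool:
  targets:
    - {"wx": 0,"wy": 0,"wz": 0,"dx": 0,"dy": 0,"dz": -4,"grip": -1}
    - {"wx": 0,"wy": 0,"wz": 0,"dx": -3,"dy": 0,"dz": -4,"grip": -1}
    - {"wx": 0,"wy": 0,"wz": 0,"dx": -3,"dy": 0,"dz": 0,"grip": -1}
    - {"wx": 0,"wy": 0,"wz": 0,"dx": -2,"dy": 0,"dz": 0,"grip": -1}
    - {"wx": 0,"wy": 0,"wz": 0,"dx": -1,"dy": 0,"dz": 0,"grip": -1}
    - {"wx": 0,"wy": 0,"wz": 0,"dx": 0,"dy": 0,"dz": 0,"grip": -1}

```text
clock: 7.35
tcp_pos: [0.6228, 0.014, -0.01]
orientation: [[-0.999, -0.037, 0.0], [-0.037, 0.999, 0.0], [-0.0, 0.0, -1.0]]
force: [0.2, -0.6, -0.5]
finger_gap: 0.0003
```

servo_tool:
  targets:
    - {"wx": 0,"wy": 0,"wz": 0,"dx": -1,"dy": 0,"dz": 0,"grip": -1}
    - {"wx": 0,"wy": 0,"wz": 0,"dx": -1,"dy": 0,"dz": 0,"grip": -1}
    - {"wx": 0,"wy": 0,"wz": 0,"dx": -1,"dy": 0,"dz": 0,"grip": -1}
    - {"wx": 0,"wy": 0,"wz": 0,"dx": -1,"dy": 0,"dz": 0,"grip": -1}

```text
clock: 7.68
tcp_pos: [0.6196, 0.0143, -0.01]
orientation: [[-0.999, -0.036, 0.001], [-0.036, 0.999, 0.001], [-0.001, 0.0, -1.0]]
force: [1.9, 0.4, -0.6]
finger_gap: 0.0005
```

servo_tool:
  targets:
    - {"wx": 0,"wy": 0,"wz": 0,"dx": -1,"dy": 0,"dz": 0,"grip": -1}
    - {"wx": 0,"wy": 0,"wz": 0,"dx": -1,"dy": 0,"dz": 0,"grip": -1}
    - {"wx": 0,"wy": 0,"wz": 0,"dx": -1,"dy": 0,"dz": 0,"grip": -1}

```text
clock: 7.93
tcp_pos: [0.6161, 0.0141, -0.0102]
orientation: [[-0.999, -0.037, 0.0], [-0.037, 0.999, 0.0], [-0.0, 0.0, -1.0]]
force: [1.6, 0.6, -0.2]
finger_gap: 0.0005
```

servo_tool:
  targets:
    - {"wx": 0,"wy": 0,"wz": 0,"dx": -1,"dy": 0,"dz": 0,"grip": -1}
    - {"wx": 0,"wy": 0,"wz": 0,"dx": -1,"dy": 0,"dz": 0,"grip": -1}
    - {"wx": 0,"wy": 0,"wz": 0,"dx": -1,"dy": 0,"dz": 0,"grip": -1}
    - {"wx": 0,"wy": 0,"wz": 0,"dx": -1,"dy": 0,"dz": 0,"grip": -1}
    - {"wx": 0,"wy": 0,"wz": 0,"dx": -0.5,"dy": 0,"dz": 0,"grip": -1}

```text
clock: 8.35
tcp_pos: [0.6113, 0.014, -0.0103]
orientation: [[-0.999, -0.037, -0.0], [-0.037, 0.999, 0.0], [0.0, 0.0, -1.0]]
force: [0.9, 0.6, -0.8]
finger_gap: 0.0008
```

servo_tool:
  targets:
    - {"wx": 0,"wy": 0,"wz": 0,"dx": 6,"dy": 0,"dz": 0,"grip": -1}
    - {"wx": 0,"wy": 0,"wz": 0,"dx": 6,"dy": 5,"dz": 10,"grip": -1}
    - {"wx": 0,"wy": 0,"wz": 0,"dx": -5,"dy": 25,"dz": 25,"grip": -1}
    - {"wx": 0,"wy": 0,"wz": 0,"dx": -30,"dy": 35,"dz": 25,"grip": -1}
    - {"wx": 0,"wy": 0,"wz": 0,"dx": -36,"dy": 25,"dz": 10,"grip": -1}
    - {"wx": 0,"wy": 0,"wz": 0,"dx": -30,"dy": 0,"dz": 0,"grip": -1}
    - {"wx": 0,"wy": 0,"wz": 0,"dx": 0,"dy": 0,"dz": 0,"grip": -1}

```text
clock: 8.93
tcp_pos: [0.5244, 0.0954, 0.0539]
orientation: [[-0.999, -0.039, -0.007], [-0.039, 0.999, -0.001], [0.008, -0.001, -1.0]]
force: [-0.3, -0.9, -0.5]
finger_gap: 0.0006
```

```bash
python3 - <<'E'
from meas import *
snap("h");o=observe();print(o["tcp_pos"],o["clock"])
im=cv2.imread("pics/h_top.png");S=5
roi=im[155:262,200:363];cv2.imwrite("pics/h.png",cv2.resize(roi,(163*4,107*4),interpolation=3))
E
```

```text
[0.53060245 0.09499042 0.05427915] 9.0333
```

View pics/h.png

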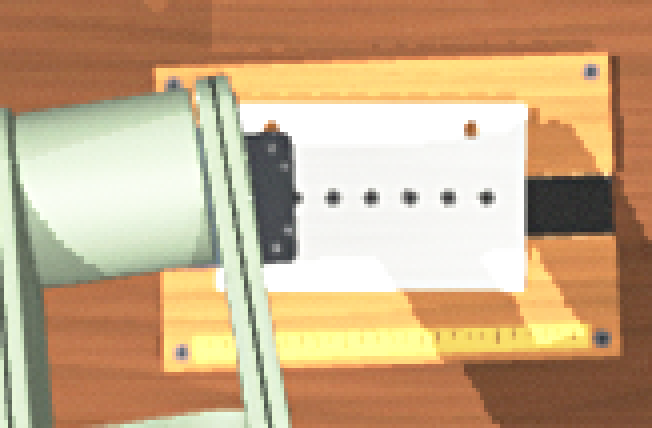

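The view shows the plate mostly clear: holes at (272,127) and (471,129), bushings at (333…486,198), right edge at x≈526. It still looks turned about 2° relative to the jig. I'll use the bushing row and holes to measure.

```bash
cat > bush.py <<'E'
from meas import *
JC=np.array([524.9,-62.2]);a=np.radians(2.2);R=np.array([[np.cos(a),-np.sin(a)],[np.sin(a),np.cos(a)]])
def bush(tag,h=.014,pr=True):
    im=cv2.imread(f"pics/{tag}_top.png");S=4
    big=cv2.resize(im[155:262,225:363],None,fx=S,fy=S,interpolation=cv2.INTER_CUBIC)
    H,Sa,V=cv2.split(cv2.cvtColor(big,cv2.COLOR_BGR2HSV))
    px=lambda p:(np.asarray(p,float)+.5)/S-.5+[225,155]
    bg=cv2.medianBlur(big,41).astype(int); 
    whitebg=(bg.min(2)>150)
    g=big.min(2).astype(int)
    mask=((g<bg.min(2)-70)&whitebg).astype(np.uint8)
    n,l,st,ce=cv2.connectedComponentsWithStats(mask)
    out=[]
    for i in range(1,n):
        w,h_,A=st[i,2:5]
        if 40<A<260 and max(w,h_)<20 and min(w,h_)>6:
            c=ce[i]; sat=Sa[int(c[1]),int(c[0])]; hue=H[int(c[1]),int(c[0])]
            out.append((c,A,sat))
    for c,A,sat in sorted(out,key=lambda q:q[0][0]):
        hole=sat>90
        p=R.T@(ray("top",px(c),.032+h*(.85 if hole else .48))[:2]*1000-JC)
        print("hole" if hole else "bush",A,sat,p.round(1))
if __name__=="__main__": bush(sys.argv[1],float(sys.argv[2]))
E
python3 bush.py a .014; echo; python3 bush.py h .014
```

```text
bush 81 14 [23.1 87.4]
hole 172 247 [67.  74.1]
bush 82 15 [20.8 62.6]
bush 82 3 [18.9 37.8]
bush 84 13 [16.7 12.8]
bush 87 15 [ 15.  -11.9]
bush 90 15 [ 13.1 -36.9]
hole 164 210 [ 56.2 -54.6]
bush 93 4 [ 11.  -61.6]

hole 118 157 [-121.4  102.3]
bush 52 20 [50.6 91. ]
bush 109 32 [-28.3  80.6]
hole 78 150 [-52.4  77. ]
bush 174 38 [-26.4  65.3]
bush 48 3 [10.7 58.5]
bush 178 16 [10.  36.4]
bush 172 22 [ 9.4 11.5]
bush 181 10 [  8.8 -13.5]
bush 174 22 [  7.8 -38.7]
hole 193 197 [ 51.3 -54.3]
bush 172 28 [  7.  -63.6]
```

Bushings and holes measure well: plate centre at jig (9.4, 11.5), yaw -1.7°. Next I'll push the left side in -y with the jig-aligned flat of the finger, slightly nearside of the plate's centre so that it squares up too.

servo_tool:
  targets:
    - {"wx": 0,"wy": 0,"wz": 0,"dx": -3,"dy": -9,"dz": 0,"grip": -1}
    - {"wx": 0,"wy": 0,"wz": 0,"dx": -4,"dy": -10,"dz": -12,"grip": -1}
    - {"wx": 0,"wy": 0,"wz": 0,"dx": 0,"dy": 0,"dz": -20,"grip": -1}
    - {"wx": 0,"wy": 0,"wz": 0,"dx": 0,"dy": 0,"dz": -18,"grip": -1}
    - {"wx": 0,"wy": 0,"wz": 0,"dx": 0,"dy": 0,"dz": -10,"grip": -1}
    - {"wx": 0,"wy": 0,"wz": 0,"dx": 0,"dy": 0,"dz": -4,"grip": -1}
    - {"wx": 0,"wy": 0,"wz": 0,"dx": 0,"dy": 0,"dz": 0,"grip": -1}

```text
clock: 9.62
tcp_pos: [0.5244, 0.0753, -0.0111]
orientation: [[-0.999, -0.036, -0.002], [-0.036, 0.999, -0.0], [0.002, -0.0, -1.0]]
force: [-0.6, 0.7, -0.2]
finger_gap: 0.0006
```

servo_tool:
  targets:
    - {"wx": 0,"wy": 0,"wz": 0,"dx": 0,"dy": -3,"dz": 0,"grip": -1}
    - {"wx": 0,"wy": 0,"wz": 0,"dx": 0,"dy": -3,"dz": 0,"grip": -1}
    - {"wx": 0,"wy": 0,"wz": 0,"dx": 0,"dy": -2,"dz": 0,"grip": -1}
    - {"wx": 0,"wy": 0,"wz": 0,"dx": 0,"dy": -1,"dz": 0,"grip": -1}
    - {"wx": 0,"wy": 0,"wz": 0,"dx": 0,"dy": -1,"dz": 0,"grip": -1}

```text
clock: 10.03
tcp_pos: [0.5248, 0.0658, -0.0095]
orientation: [[-0.999, -0.036, 0.001], [-0.036, 0.999, 0.0], [-0.001, 0.0, -1.0]]
force: [-0.1, -0.1, 0.2]
finger_gap: 0.0005
```

servo_tool:
  targets:
    - {"wx": 0,"wy": 0,"wz": 0,"dx": 0,"dy": -1,"dz": 0,"grip": -1}
    - {"wx": 0,"wy": 0,"wz": 0,"dx": 0,"dy": -1,"dz": 0,"grip": -1}
    - {"wx": 0,"wy": 0,"wz": 0,"dx": 0,"dy": -1,"dz": 0,"grip": -1}

```text
clock: 10.28
tcp_pos: [0.5244, 0.0629, -0.01]
orientation: [[-0.999, -0.037, 0.0], [-0.037, 0.999, 0.0], [-0.0, 0.0, -1.0]]
force: [0.8, -1.1, 0.1]
finger_gap: 0.0007
```

servo_tool:
  targets:
    - {"wx": 0,"wy": 0,"wz": 0,"dx": 0,"dy": -1,"dz": 0,"grip": -1}
    - {"wx": 0,"wy": 0,"wz": 0,"dx": 0,"dy": -1,"dz": 0,"grip": -1}
    - {"wx": 0,"wy": 0,"wz": 0,"dx": 0,"dy": -1,"dz": 0,"grip": -1}

```text
clock: 10.53
tcp_pos: [0.5244, 0.0599, -0.0101]
orientation: [[-0.999, -0.037, 0.0], [-0.037, 0.999, 0.0], [-0.0, 0.0, -1.0]]
force: [0.2, -0.2, -0.5]
finger_gap: 0.0004
```

servo_tool:
  targets:
    - {"wx": 0,"wy": 0,"wz": 0,"dx": 0,"dy": -1,"dz": 0,"grip": -1}
    - {"wx": 0,"wy": 0,"wz": 0,"dx": 0,"dy": -1,"dz": 0,"grip": -1}

```text
clock: 10.7
tcp_pos: [0.5244, 0.058, -0.0101]
orientation: [[-0.999, -0.036, -0.0], [-0.036, 0.999, 0.0], [0.0, 0.0, -1.0]]
force: [-0.8, 2.4, 0.5]
finger_gap: 0.0003
```

servo_tool:
  targets:
    - {"wx": 0,"wy": 0,"wz": 0,"dx": 0,"dy": -1,"dz": 0,"grip": -1}
    - {"wx": 0,"wy": 0,"wz": 0,"dx": 0,"dy": -1,"dz": 0,"grip": -1}

```text
clock: 10.87
tcp_pos: [0.5241, 0.0564, -0.0102]
orientation: [[-0.999, -0.036, -0.0], [-0.036, 0.999, 0.001], [0.0, 0.001, -1.0]]
force: [-0.9, 2.8, -1.1]
finger_gap: 0.0005
```

servo_tool:
  targets:
    - {"wx": 0,"wy": 0,"wz": 0,"dx": 0,"dy": -1,"dz": 0,"grip": -1}
    - {"wx": 0,"wy": 0,"wz": 0,"dx": 0,"dy": -1,"dz": 0,"grip": -1}

```text
clock: 11.03
tcp_pos: [0.5242, 0.0542, -0.0102]
orientation: [[-0.999, -0.036, -0.0], [-0.036, 0.999, 0.0], [0.0, 0.0, -1.0]]
force: [-0.9, 2.6, 1.0]
finger_gap: 0.0007
```

```bash
python3 -c "
from look import *
snap('i')";python3 bush.py i .014
```

```text
bush 68 27 [-96.6  50.3]
bush 169 10 [9.8 7.5]
bush 163 20 [  9.  -17.6]
bush 174 9 [  8.5 -42.4]
hole 160 228 [ 52.7 -57.6]
bush 164 12 [  7.7 -67.3]
```

Contact was at y≈0.0585, and the plate slides at about 2.7 N. The centre is now at y=7.5, so I'll continue.

servo_tool:
  targets:
    - {"wx": 0,"wy": 0,"wz": 0,"dx": 0,"dy": -1,"dz": 0,"grip": -1}
    - {"wx": 0,"wy": 0,"wz": 0,"dx": 0,"dy": -1,"dz": 0,"grip": -1}
    - {"wx": 0,"wy": 0,"wz": 0,"dx": 0,"dy": -1,"dz": 0,"grip": -1}
    - {"wx": 0,"wy": 0,"wz": 0,"dx": 0,"dy": -1,"dz": 0,"grip": -1}
    - {"wx": 0,"wy": 0,"wz": 0,"dx": 0,"dy": -1,"dz": 0,"grip": -1}
    - {"wx": 0,"wy": 0,"wz": 0,"dx": 0,"dy": -1,"dz": 0,"grip": -1}
    - {"wx": 0,"wy": 0,"wz": 0,"dx": 0,"dy": -0.5,"dz": 0,"grip": -1}

```text
clock: 11.72
tcp_pos: [0.5244, 0.0473, -0.0101]
orientation: [[-0.999, -0.037, 0.0], [-0.037, 0.999, 0.0], [-0.0, 0.0, -1.0]]
force: [-0.5, 2.6, -0.7]
finger_gap: 0.0005
```

```bash
python3 -c "
from look import *
snap('j')";python3 bush.py j .014
```

```text
bush 51 29 [-101.7  162.4]
bush 94 42 [-97.4  41.1]
bush 167 18 [10.3  0.8]
bush 169 12 [  9.5 -24.4]
bush 165 0 [  9.2 -49.1]
hole 145 201 [ 53.7 -64.2]
bush 171 6 [  8.5 -74.3]
```

servo_tool:
  targets:
    - {"wx": 0,"wy": 0,"wz": 0,"dx": 0,"dy": -0.8,"dz": 0,"grip": -1}
    - {"wx": 0,"wy": 0,"wz": 0,"dx": 0,"dy": 0,"dz": 0,"grip": -1}
    - {"wx": 0,"wy": 0,"wz": 0,"dx": 0,"dy": 5,"dz": 0,"grip": -1}
    - {"wx": 0,"wy": 0,"wz": 0,"dx": 0,"dy": 5,"dz": 10,"grip": -1}
    - {"wx": 0,"wy": 0,"wz": 0,"dx": 0,"dy": 0,"dz": 25,"grip": -1}
    - {"wx": 0,"wy": 0,"wz": 0,"dx": 20,"dy": -10,"dz": 25,"grip": -1}
    - {"wx": 0,"wy": 0,"wz": 0,"dx": 30,"dy": -30,"dz": 0,"grip": -1}
    - {"wx": 0,"wy": 0,"wz": 0,"dx": 30,"dy": -35,"dz": 0,"grip": -1}
    - {"wx": 0,"wy": 0,"wz": 0,"dx": 20,"dy": -28,"dz": 0,"grip": -1}
    - {"wx": 0,"wy": 0,"wz": 0,"dx": 3,"dy": 0,"dz": 0,"grip": -1}
    - {"wx": 0,"wy": 0,"wz": 0,"dx": 0,"dy": 0,"dz": 0,"grip": -1}

```text
clock: 12.73
tcp_pos: [0.6253, -0.0436, 0.0503]
orientation: [[-0.999, -0.034, 0.001], [-0.034, 0.999, -0.0], [-0.001, -0.0, -1.0]]
force: [-0.5, -0.0, 0.4]
finger_gap: 0.0003
```

```bash
python3 -c "
from look import *
snap('k');print(observe()['tcp_pos'])";python3 bush.py k .014
```

```text
[ 0.62312588 -0.04172042  0.05000133]
bush 79 6 [11.6 75. ]
bush 114 68 [74.1 23.9]
hole 154 214 [ 53.7 -64.8]
bush 58 40 [  3.  -99.2]
```

servo_tool:
  targets:
    - {"wx": 0,"wy": 0,"wz": 0,"dx": 1,"dy": -5,"dz": -15,"grip": -1}
    - {"wx": 0,"wy": 0,"wz": 0,"dx": 0,"dy": 0,"dz": -20,"grip": -1}
    - {"wx": 0,"wy": 0,"wz": 0,"dx": 0,"dy": 0,"dz": -15,"grip": -1}
    - {"wx": 0,"wy": 0,"wz": 0,"dx": 0,"dy": 0,"dz": -8,"grip": -1}
    - {"wx": 0,"wy": 0,"wz": 0,"dx": 0,"dy": 0,"dz": -2,"grip": -1}
    - {"wx": 0,"wy": 0,"wz": 0,"dx": -2,"dy": 0,"dz": 0,"grip": -1}
    - {"wx": 0,"wy": 0,"wz": 0,"dx": -2,"dy": 0,"dz": 0,"grip": -1}
    - {"wx": 0,"wy": 0,"wz": 0,"dx": -2,"dy": 0,"dz": 0,"grip": -1}

```text
clock: 13.5
tcp_pos: [0.6194, -0.0472, -0.0089]
orientation: [[-0.999, -0.037, 0.002], [-0.037, 0.999, -0.0], [-0.002, -0.0, -1.0]]
force: [0.5, -0.7, -0.3]
finger_gap: 0.0004
```

servo_tool:
  targets:
    - {"wx": 0,"wy": 0,"wz": 0,"dx": -1,"dy": 0,"dz": 0,"grip": -1}
    - {"wx": 0,"wy": 0,"wz": 0,"dx": -1,"dy": 0,"dz": 0,"grip": -1}
    - {"wx": 0,"wy": 0,"wz": 0,"dx": -1,"dy": 0,"dz": 0,"grip": -1}
    - {"wx": 0,"wy": 0,"wz": 0,"dx": -1,"dy": 0,"dz": 0,"grip": -1}
    - {"wx": 0,"wy": 0,"wz": 0,"dx": -1,"dy": 0,"dz": 0,"grip": -1}

```text
clock: 13.92
tcp_pos: [0.6139, -0.0475, -0.01]
orientation: [[-0.999, -0.037, 0.0], [-0.037, 0.999, 0.0], [-0.0, 0.0, -1.0]]
force: [0.2, 0.4, 0.1]
finger_gap: 0.0004
```

servo_tool:
  targets:
    - {"wx": 0,"wy": 0,"wz": 0,"dx": -1,"dy": 0,"dz": 0,"grip": -1}
    - {"wx": 0,"wy": 0,"wz": 0,"dx": -1,"dy": 0,"dz": 0,"grip": -1}
    - {"wx": 0,"wy": 0,"wz": 0,"dx": -1,"dy": 0,"dz": 0,"grip": -1}
    - {"wx": 0,"wy": 0,"wz": 0,"dx": -1,"dy": 0,"dz": 0,"grip": -1}

```text
clock: 14.25
tcp_pos: [0.6105, -0.0474, -0.01]
orientation: [[-0.999, -0.036, 0.001], [-0.036, 0.999, 0.0], [-0.001, 0.0, -1.0]]
force: [2.6, -0.3, -1.4]
finger_gap: 0.0005
```

```bash
python3 -c "
from look import *
snap('l')";python3 bush.py l .014
```

```text
bush 77 7 [ 9.4 75. ]
bush 96 29 [55.9 23. ]
bush 71 43 [  8.6 -76.1]
```

Contact was at x≈0.6115. The yaw error is now about -0.3°, with 9–10 mm left in x. I'll continue in small steps, watching the force.

servo_tool:
  targets:
    - {"wx": 0,"wy": 0,"wz": 0,"dx": -1,"dy": 0,"dz": 0,"grip": -1}
    - {"wx": 0,"wy": 0,"wz": 0,"dx": -1,"dy": 0,"dz": 0,"grip": -1}
    - {"wx": 0,"wy": 0,"wz": 0,"dx": -1,"dy": 0,"dz": 0,"grip": -1}
    - {"wx": 0,"wy": 0,"wz": 0,"dx": -1,"dy": 0,"dz": 0,"grip": -1}
    - {"wx": 0,"wy": 0,"wz": 0,"dx": -1,"dy": 0,"dz": 0,"grip": -1}

```text
clock: 14.77
tcp_pos: [0.6044, -0.0474, -0.0102]
orientation: [[-0.999, -0.037, -0.001], [-0.037, 0.999, 0.0], [0.001, 0.0, -1.0]]
force: [0.5, -0.5, -0.3]
finger_gap: 0.0004
```

```bash
python3 -c "
from look import *
snap('m')";python3 bush.py m .014
```

```text
bush 75 6 [ 1.4 75.3]
bush 105 36 [49.4 23.1]
bush 87 41 [  1.9 -75.8]
```

The force fell to zero and the plate ran about 2 mm ahead of the finger, so it may have dropped. I'll back off and check.

servo_tool:
  targets:
    - {"wx": 0,"wy": 0,"wz": 0,"dx": 5,"dy": 0,"dz": 0,"grip": -1}
    - {"wx": 0,"wy": 0,"wz": 0,"dx": 10,"dy": 0,"dz": 5,"grip": -1}
    - {"wx": 0,"wy": 0,"wz": 0,"dx": 0,"dy": 15,"dz": 25,"grip": -1}
    - {"wx": 0,"wy": 0,"wz": 0,"dx": 0,"dy": 30,"dz": 25,"grip": -1}
    - {"wx": 0,"wy": 0,"wz": 0,"dx": 0,"dy": 35,"dz": 20,"grip": -1}
    - {"wx": 0,"wy": 0,"wz": 0,"dx": -20,"dy": 35,"dz": 20,"grip": -1}
    - {"wx": 0,"wy": 0,"wz": 0,"dx": -20,"dy": 35,"dz": 10,"grip": -1}
    - {"wx": 0,"wy": 0,"wz": 0,"dx": 0,"dy": 35,"dz": 5,"grip": -1}
    - {"wx": 0,"wy": 0,"wz": 0,"dx": 0,"dy": 30,"dz": 0,"grip": -1}
    - {"wx": 0,"wy": 0,"wz": 0,"dx": 0,"dy": 25,"dz": 0,"grip": -1}
    - {"wx": 0,"wy": 0,"wz": 0,"dx": 0,"dy": 0,"dz": 0,"grip": -1}

```text
clock: 15.78
tcp_pos: [0.5814, 0.1947, 0.0988]
orientation: [[-0.999, -0.041, 0.001], [-0.041, 0.999, 0.002], [-0.001, 0.002, -1.0]]
force: [-0.4, 0.8, 0.2]
finger_gap: 0.0001
```

```bash
python3 -c "
from look import *
snap('n');print(observe()['tcp_pos'])";python3 bush.py n 0
cat > hgt.py <<'E'
from bush import *
for cam in("top","scene"):
  C=cloud(cam,np.load(f"pics/{sys.argv[1]}_{cam}.npy"))*1000
  P=(C[...,:2]-JC)@R; Q=(abs(P[...,0])<52)&(abs(P[...,1])<92)&(C[...,2]>15)&(C[...,2]<60)
  A=np.c_[P[Q],np.ones(Q.sum())];s=np.linalg.lstsq(A,C[Q][:,2],rcond=None)[0]
  L=(P[...,0]<-68)&(P[...,0]>-95)&(abs(P[...,1])<140)&(C[...,2]<40)
  L2=(P[...,0]>70)&(P[...,0]<95)&(abs(P[...,1])<140)&(C[...,2]<40)
  print(cam,"plate z near/far/left/right",[round(float(s@q),1) for q in((-60,0,1),(60,0,1),(0,100,1),(0,-100,1))],"lands",np.median(C[L][:,2]).round(1),np.median(C[L2][:,2]).round(1))
E
python3 hgt.py a; python3 hgt.py n
python3 - <<'E'
import cv2,numpy as np
a=cv2.resize(cv2.imread("pics/n_top.png")[150:270,205:375],(425,300),interpolation=3);b=cv2.resize(cv2.imread("pics/n_scene.png")[120:280,90:310],(412,300),interpolation=3)
cv2.imwrite("pics/n.png",np.vstack([a,cv2.resize(b,(425,300))]))
E
```

```text
[0.58124449 0.19060525 0.09830379]
bush 81 10 [ 0.9 75. ]
bush 161 6 [47.  65.3]
bush 170 22 [ 0.8 50. ]
bush 171 23 [ 0.6 25. ]
bush 140 0 [0.5 0.8]
bush 87 7 [  0.9 -24.8]
bush 174 15 [  1.  -49.9]
bush 152 4 [ 46.6 -64.5]
bush 182 22 [  0.7 -75.2]
top plate z near/far/left/right [27.1, 44.2, 35.5, 35.8] lands 23.4 23.1
scene plate z near/far/left/right [30.9, 44.9, 38.1, 37.7] lands 25.2 25.0
top plate z near/far/left/right [31.2, 31.2, 31.2, 31.1] lands 23.3 23.1
scene plate z near/far/left/right [33.1, 32.9, 33.0, 33.0] lands 25.2 25.0
```

View pics/n.png

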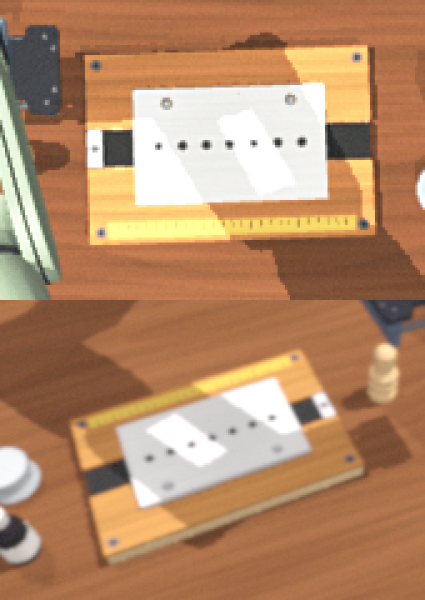

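The plate lies flat, with its top 8 mm above both lands in both views. The holes, at (166,103) and (290,98) in the upper view, now show the grey steel pins. The slicker, dye and tin stand where they were, and the hand is clear.

```bash
python3 -c "
from rig import arm,observe
print(arm.close_job(),observe()['clock'])"
```

```text
the job is handed in; nothing more can be done
the job is handed in; nothing more can be done
```

The guide plate is seated: both holes are over the pins and it lies flat on the jig. I handed the job in at about 16 s. I used only fingertip pushes: the far edge at the left to take out most of the turn, the left side for y, then the far edge near its middle until it dropped. The slicker, dye and tin were not touched.

**Last checks:**
- **Flat:** the plate top is 8 mm above both lands all over, in both cameras.
- **Position:** the bushing row is within about 1 mm of its seated position with no measurable turn, and the steel pins show through both holes.
- **Bystanders:** the final pictures show all three standing in place, judged by eye, with the hand clear.
- **Force:** the highest wrist reading between moves was about 3 N.

**What disagreed:**
- **Tip height:** the reported TCP sits about 40 mm below where both the picture and depth show the fingertips. My first pass, with the hand open, therefore went over the plate without touching it. I corrected for this using the depth images.
- **Scene camera:** it reads heights about 2 mm above the top camera, the same on the plate and the lands.
- **Pictures:** I viewed nine in all, plus one view that failed because the file did not exist.

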